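# Shim the calibration tile flush in the scanner holder

## Task

Lower the tile holder's hinged lid gently until it is closed, then stand the spacer block upright on the bed in the gap between the white tile and the lid's front edge, beside the stop bar where the gap is wide enough. With the spacer, push the tile flush against the front rail along its whole length, and finish while still gripping the spacer and pressing it firmly against the tile. Leave the other things on the bench alone.

Things in the scene. Friction and masses are not known exactly. Their poses are not given: they have to be found in the camera images.
- holder: White scanner tile holder fixed on the bench, 240 (x) x 230 (y) x 40 mm. Origin: centre of underside; x from front rail to hinge, y along the rail, z up. Front half (x -120 to 0): flat dark steel bed, top z = 40. Aluminium front rail, 12 thick, 200 long (y), on the bed's front edge up to z = 50; its inner face at x = -108. Rear half: open lamp well that the lid covers. Yaw within 0.25 rad.
- lid (a joint): Grey lid's angle, rad: 0 closed (level over the well), 0.8 to 1.25 at the start. Its stiff hinge stays where left; 3 to 5 N near the free edge moves it. Slab 113 mm from hinge to free edge, 220 wide, 12 thick, no handle: push its outer face (away from the rail) over and down. Closed it fills holder z 40 to 52 and its free edge is at holder x = -8.
- lid_hinge (a point): Middle of the lid's hinge line, on the lid's underside: holder x = 105, y = 0, z = 40 mm.
- lid_edge (a point): Middle of the lid's free edge, on its outer (upper) face: 113 mm from the hinge line and 12 mm above the underside.
- stop (a joint): Place (m, along holder +y, 0 = middle) of the aluminium stop bar clamped to the lid's free edge: -0.05 to 0.05. The bar is 66 mm long (y) and sticks 18 mm out of the edge, as thick as the lid, with a tab and screw up to 7 mm above the lid; beside the bar the gap to the tile is 18 mm wider. Takes 25 N to shift.
- stop_mid (a point): Middle of the stop bar's front face (the face turned to the tile when closed).
- tile: White ceramic calibration tile, 70 (x) x 170 (y) x 12 mm, about 0.28 kg, lying loose on the bed by the rail. Origin: centre of its underside (holder z = 40); axes nearly the holder's. Starts 3 to 7 mm off the rail and slightly askew. Flush: centre at holder x = -73, far edge at x = -38, so the gap to the closed lid's edge is 30 mm, to the stop bar 12 mm.
- tile_left (a point): Tile's lower front corner at its +y end (at the rail's face when flush).
- tile_right (a point): Tile's lower front corner at its -y end (at the rail's face when flush).
- spacer: White plastic spacer block, 40 g, upright on the bench left or right of the holder. Foot 16 (x) x 30 (y) x 25 mm high; on it a square knob 22 x 22 mm from z = 25 to 55 to hold it by. Origin: centre of underside, z up. The 16 mm goes across the gap (spacer x along holder x, either way round).
- pot: Bystander: small clear lidded specimen pot, 38 mm across, 55 tall; origin at its underside.
- dish: Bystander: shallow glass dish, 90 mm across, 14 tall; origin at its underside.
- bottle: Bystander: white bottle, 66 mm across, 160 tall; origin at its underside.
- cup: Bystander: white plastic cup, 70 mm across, 85 tall; origin at its underside.
- spatula: Bystander: lab spatula lying flat, 170 mm long.
- slidebox: Bystander: open black slide box 100 x 80 x 35 mm; origin at its underside.
Things that resemble listed ones, but are neither listed nor needed, are in the scene too. Leave any green or purple look-alike of the spacer alone.

How it is judged:
By the outcome, as a careful person would: the job done as asked, in the order asked, and still so for the second after the job is handed in, while the arm keeps its last pose, push and grip.
It also fails if it takes over 59 s, if anything falls off the work surface, if the arm or the gripper's body presses on something with over 40 N, if the wrist force passes 120 N, or if a joint passes its speed limit or range.

## Robot

A 7-joint arm with a two-finger parallel gripper is mounted at the origin on the work surface. World frame = base frame: x ahead of the robot, y to its left, z up, the work surface at z = 0. Lengths are in m, angles in degrees, forces in N, time in s.
With the tool pointing down it reaches from about 0.4 to 0.85 m from the base axis. Payload 4.5 kg.
Tool frame: the origin (TCP) lies at the very end of the fingers, on their centre line; the grasp point (between the pads) lies 19 mm behind it (pinch_z is the distance from the TCP to the grasp point, in m); z points along the fingers, y is the line along which they close (so a half turn about z gives the same grasp; the last joint's range is limited). The gripper opens to 88 mm and grips with 3 to 60 N. Pads are 18 mm wide; open, the fingers measure 123 mm over their backs; the gripper's body (75 mm by 187 mm) begins 45 mm behind the grasp point.
Start: joints at [71.723, 39.483, -11.15, 89.685, 9.013, 51.709, -12.324], TCP at [0.216, -0.587, 0.239] pointing down, gripper open.
Joint ranges: [-172.22, 172.22], [-26.19, 119.32], [-84.43, 86.54], [7.71, 146.69], [-57.33, 237.33], [2.42, 119.75], [-152.13, 152.13]. Speed limits (degrees/s): [147.25, 147.25, 180, 180, 180, 180, 180].

## Interface

Orientations are given as [roll, pitch, yaw] about the fixed x, y, z axes, in that order (R = Rz(yaw) Ry(pitch) Rx(roll)).
In Python, from station import * gives the robot as it stands.
- The arm moves only by the tool arm_command, never from a script. Its argument "steps" is a list of rows, each an object with "linear": the shift along the world's x, y, z in units of 400 mm (1.0 is 400 mm), a list of three; "roll": the turn about the world's z in units of pi/4 rad (1.0 is pi/4 rad); "grip": the opening, from 0 (shut) to 1 (fully open). A call has 1 to 12 rows; each row is the pose to reach, as a shift and turn from the pose commanded when the call began; what a row does not reach only later rows make up. A row lasts 1/10 s, in which the tool goes at most 50 mm and 8.59 degrees, less where a joint would pass 70% of its speed; a pose out of reach is approached as far as the arm can. A call with a number of a shift or a turn outside -1 to 1 is refused whole. A call with a gripper value outside its range is refused whole. The fingers move at their own pace and stop on an object; "grip_force" is the grip in N (left out, the last holds). Time passes only in rows, so rows that repeat a pose let the fingers close. It gives the time, the measured TCP pose, the force, the opening and the grip force at its end, in the units of the state.
- observe(): the state, without advancing time (a new reading comes with each control period).
- get_image(name): name is "side" or "top"; returns the picture (420x560x3 uint8, blue, green, red); there is no depth.
- camera_model(name): a dict with "mtx" (3x3 intrinsics, pixels), "R" (3x3) and "t" (3): a world point X has camera coordinates R X + t. Camera axes: x right, y down, z forward; pixel columns grow to the right and rows downward; lengths in m; the calibration is good to about 2 mm. A picture is of the moment at which its call begins. camera_model takes no time and is no camera call.
- hand_in(): hands the job in; it is judged then, once.
The state is a dict: "clock": time; "joint_positions": joint angles; "qd": joint speeds; "joint_efforts": joint torques, N m; "tcp_pos": TCP position; "ee_rot": TCP orientation; "force": force on the tool from outside, world axes, zero at the start; "ft_torque": the same for the moment, N m; "opening": opening from 0.0 (shut) to 1.0 (fully open); "grip_force": force on a finger pad.
Only numpy, scipy, OpenCV 4.12 (cv2) and the standard library are available. Lean on these libraries where they do the work, as an engineer would, in place of code of your own. Each camera call takes 0.05 s, during which the arm holds its last target. There are 200 camera calls.

## Working session

There is one attempt and no reset: what is moved stays moved. The work goes in short steps, Python scripts to look and compute and a tool call to move; the robot and the scene stay as the last step left them, time stands still between calls to the robot, and variables do not carry over. Pictures are saved under pics/ and viewed, at most 10 in all, crops included, and the job is handed in when it is done.

Besides the shell and the picture viewer there is one more tool, called after "Call:" as a command line: name --argument value ..., lists and objects as JSON in quotes. arm_command: Moves the arm, as the interface text tells. Shifts and turns lie within -1 to 1; 1 stands for 400 mm of shift or pi/4 rad of turn. Its arguments: {"type":"object","properties":{"steps":{"type":"array"},"grip_force":{"type":"number"}},"required":["steps"]}

```bash
mkdir -p pics
python3 - <<'E'
from station import *
import cv2,numpy as np
for n in("side","top"):
    cv2.imwrite(f"pics/{n}0.png",get_image(n)); m=camera_model(n); print(n,np.round(m["mtx"],1).tolist(),np.round(m["R"],3).tolist(),np.round(m["t"],3).tolist(), "cam",-np.array(m["R"]).T@m["t"])
s=observe();print(s)
E
```

```text
side [[425.4, 0.0, 280.0], [0.0, 425.4, 203.1], [0.0, 0.0, 1.0]] [[0.9, -0.436, -0.002], [-0.236, -0.482, -0.844], [0.367, 0.76, -0.536]] [-0.497, 0.185, 1.056] cam [ 0.10293454 -0.93015412  0.72088993]
top [[471.1, 0.0, 280.7], [0.0, 471.1, 212.5], [0.0, 0.0, 1.0]] [[-0.017, -1.0, 0.015], [-0.987, 0.014, -0.161], [0.161, -0.018, -0.987]] [-0.005, 0.545, 1.301] cam [0.32866876 0.01081062 1.37142409]
{'clock': 0.1, 'joint_positions': array([ 71.72312168,  39.5294736 , -11.14518673,  89.73675555,
         9.01288135,  51.71113935, -12.32479691]), 'qd': array([-0.03532252, -0.22573105,  0.06250352, -0.12733851, -0.02868607,
        0.00420691,  0.07759883]), 'joint_efforts': array([-2.58356253e-03, -5.28499031e+01, -1.27154455e+00, -1.53837651e+01,
       -5.25985833e-02,  1.97240239e-03,  8.91926788e-05]), 'tcp_pos': array([ 0.21571264, -0.5859971 ,  0.23798835]), 'ee_rot': array([-1.79904765e+02,  7.20016110e-03,  2.02172743e+01]), 'force': array([ 0.15957674,  0.31394837, -0.07286224]), 'ft_torque': array([-0.02926089,  0.00524797,  0.00958467]), 'grip_force': 0.0, 'opening': 1.001051046659653}
```

View pics/side0.png

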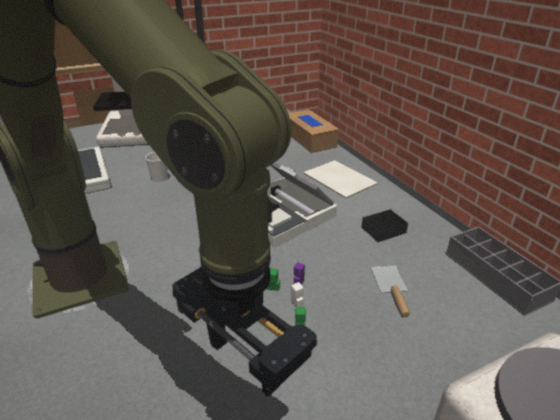

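View pics/top0.png

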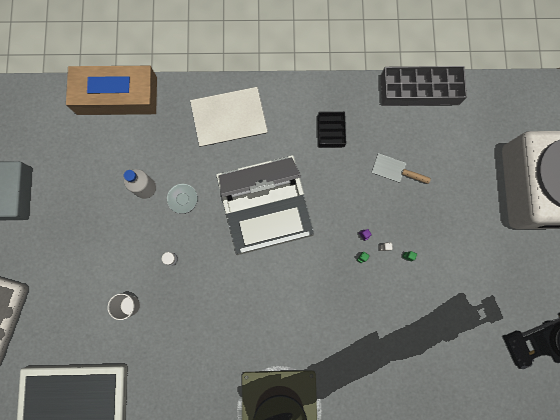

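The side view shows the arm, with the holder partly hidden at (290,205) and small blocks at (297,295). The top view shows the holder at (265,205) with its lid up. Spacer candidates in the top view are white (387,246), purple (365,234), and green (362,257) and (410,256). Only the white one fits the description, so I'll check it in enlarged crops.

Run:
```python
import cv2,numpy as np
im=cv2.imread("pics/top0.png")
a=cv2.resize(im[148:262,205:325],None,fx=5,fy=5,interpolation=cv2.INTER_CUBIC)
cv2.imwrite("pics/c1.png",a)
s=cv2.imread("pics/side0.png")
b=cv2.resize(im[222:272,350:425],None,fx=8,fy=8,interpolation=cv2.INTER_CUBIC)[:, :400]
c=cv2.resize(s[255:330,260:310],None,fx=5.3334,fy=5.3334,interpolation=cv2.INTER_CUBIC)[:400]
b2=cv2.resize(im[222:272,355:425],None,fx=7,fy=7,interpolation=cv2.INTER_CUBIC)
b2=cv2.copyMakeBorder(b2,0,50,0,0,cv2.BORDER_CONSTANT)
cv2.imwrite("pics/c2.png",np.hstack([b2,c]))
```

```text
(no output)
```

View pics/c1.png

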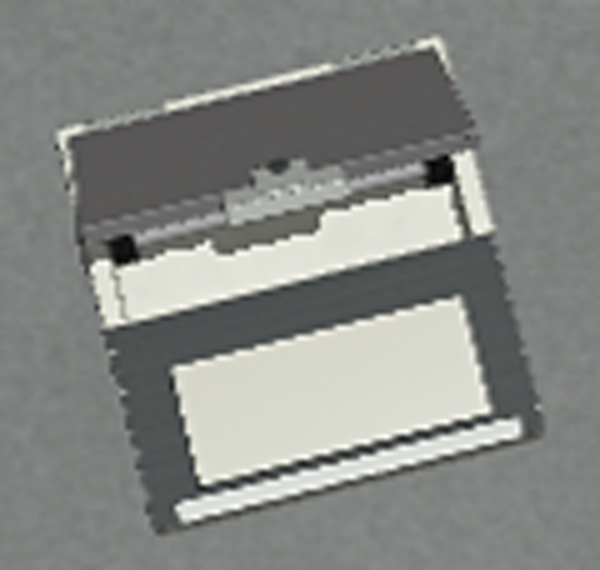

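View pics/c2.png

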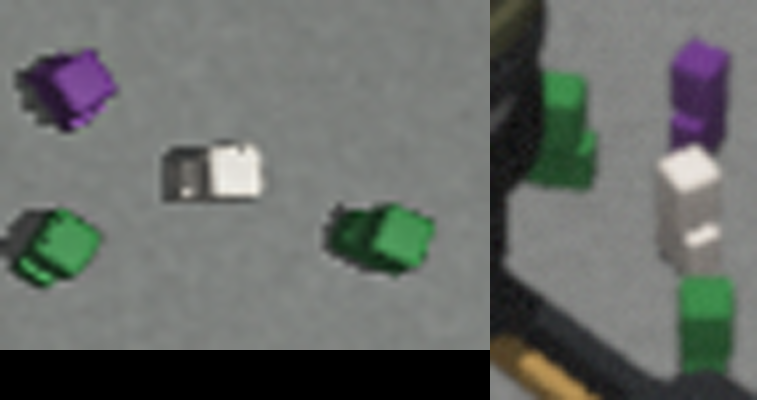

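The white block is the spacer: its knob top is at top-view pixel (388.7,246.3) and its ledge faces ±y, while the others are green or purple. Next I fit the holder, tile, lid and stop from crop pixels (crop/5 + (205,148)).

```bash
cat > h.py <<'E'
from station import *
import numpy as np, cv2
from scipy.optimize import least_squares
def proj(n,X):
    m=camera_model(n); X=np.atleast_2d(X)
    return cv2.projectPoints(X.astype(float),cv2.Rodrigues(np.array(m["R"]))[0],np.array(m["t"],float),np.array(m["mtx"]),None)[0][:,0]
def back(n,uv,z):
    m=camera_model(n);R=np.array(m["R"]);c=-R.T@np.array(m["t"]);d=R.T@np.linalg.inv(m["mtx"])@[uv[0],uv[1],1]
    return c+d*(z-c[2])/d[2]
def W(h,p):
    p=np.atleast_2d(p)/1000.;c,s=np.cos(h[2]),np.sin(h[2])
    return np.c_[h[0]+c*p[:,0]-s*p[:,1],h[1]+s*p[:,0]+c*p[:,1],p[:,2]]
def H(h,w):
    d=np.array(w[:2])-h[:2];c,s=np.cos(h[2]),np.sin(h[2]);return np.array([c*d[0]+s*d[1],-s*d[0]+c*d[1]])*1000
E
python3 - <<'E'
from h import *
cr=lambda a:np.array(a)/5.+[205,148]-0.4
# rail top corners z50, bed front corners z40, bed rear corners
pix=cr([(157,532),(541,437),(104,328),(495,236),(176,503),(519,419),(179,524),(521,438)])
P=[(-120,115,40),(-120,-115,40),(0,115,40),(0,-115,40),(-108,100,50),(-108,-100,50),(-120,100,50),(-120,-100,50)]
r=least_squares(lambda h:(proj("top",W(h,P))-pix).ravel(),[.5,0,.24],loss="soft_l1");h=r.x
print("holder",h,np.round((proj("top",W(h,P))-pix),1).tolist())
for u in [(173,368),(461,296),(490,410),(202,487)]: print("tile",H(h,back("top",cr(u),.052)))
def L(a): return [105-113*np.cos(a)+12*np.sin(a),0,40+113*np.sin(a)+12*np.cos(a)]
e=cr([(85,228),(475,135)])
def f(a):
    p=L(a[0]); return (proj("top",W(h,[[p[0],110,p[2]],[p[0],-110,p[2]]]))-e).ravel()
r=least_squares(f,[1.]);a=r.x[0];print("lid",a,r.fun,L(a))
def g(y):
    p=[105-131*np.cos(a)+6*np.sin(a),y[0],40+131*np.sin(a)+6*np.cos(a)];return (proj("top",W(h,[p]))-cr([(289,205)]))[0]
r=least_squares(g,[0.]);print("stop",r.x,r.fun)
k=back("top",(388.7-.4,246.3-.4),.055);print("spacer",k, H(h,k),proj("side",[k]))
for u in [(210,145),(261,143),(263,195),(212,200)]: print(back("top",np.array(u)/7.+[354.6,221.6],.055))
E
```

```text
holder [0.57146554 0.03177145 0.22685482] [[-0.8, 0.1], [1.3, -0.4], [0.3, 0.1], [0.0, -0.3], [-0.6, 0.2], [-0.2, -0.0], [-0.2, 0.1], [0.5, 0.3]]
tile [-33.41096027  82.44954179]
tile [-32.25457909 -85.90704052]
tile [-99.50592199 -85.69831156]
tile [-102.92995764   82.01949708]
lid 0.8430841160815827 [-0.72394368  0.23178843  0.81237814 -0.18321397] [np.float64(38.7969482079605), 0, np.float64(132.3588432875842)]
stop [-0.77522932] [0.0690347  0.28800945]
spacer [ 0.44369557 -0.31372601  0.055     ] [-202.20355014 -307.9080735 ] [[297.47727598 285.73312309]]
[ 0.453951   -0.30382676  0.055     ]
[ 0.45444051 -0.32443664  0.055     ]
[ 0.43353552 -0.32409052  0.055     ]
[ 0.43185269 -0.30346983  0.055     ]
```

Measured: holder at (0.571, 0.032), yaw 13.0°. Lid angle is 0.84 rad and the stop is at about −1 mm. The tile gaps are about 5 mm (left) and 8 mm (right). The spacer is at (0.444, −0.314), yaw about 0. Next: move above the lid with closed fingers, turning to yaw ≈103°.

Call:
arm_command --steps '[{"linear": [0.12,0.14,0],"roll": 0.18,"grip": 0},{"linear": [0.24,0.3,0],"roll": 0.4,"grip": 0},{"linear": [0.36,0.45,0],"roll": 0.6,"grip": 0},{"linear": [0.45,0.6,0],"roll": 0.8,"grip": 0},{"linear": [0.55,0.73,0],"roll": 0.92,"grip": 0},{"linear": [0.55,0.73,0],"roll": 0.92,"grip": 0},{"linear": [0.55,0.73,0],"roll": 0.92,"grip": 0},{"linear": [0.55,0.73,0],"roll": 0.92,"grip": 0},{"linear": [0.55,0.73,0],"roll": 0.92,"grip": 0}]' --grip_force 20

```text
clock: 1.0
tcp_pos: [0.438, -0.2913, 0.2388]
ee_rot: [180.0, -0.1, 62.0]
force: [-1.4, 0.2, -0.1]
opening: 0.207
grip_force: 0.0
```

Call:
arm_command --steps '[{"linear": [0.55,0.73,0],"roll": 0.92,"grip": 0},{"linear": [0.55,0.73,0],"roll": 0.92,"grip": 0},{"linear": [0.55,0.73,0],"roll": 0.92,"grip": 0},{"linear": [0.55,0.73,0],"roll": 0.92,"grip": 0},{"linear": [0.55,0.73,0],"roll": 0.92,"grip": 0},{"linear": [0.55,0.73,0],"roll": 0.92,"grip": 0},{"linear": [0.55,0.73,0],"roll": 0.92,"grip": 0},{"linear": [0.55,0.73,0],"roll": 0.92,"grip": 0},{"linear": [0.55,0.73,0],"roll": 0.92,"grip": 0},{"linear": [0.55,0.73,0],"roll": 0.92,"grip": 0}]'

```text
clock: 2.0
tcp_pos: [0.6552, -0.0059, 0.2379]
ee_rot: [-179.9, 0.1, 102.8]
force: [0.1, -0.6, -0.3]
opening: 0.007
grip_force: 0.0
```

Run:
```python
from h import *
h=[.57147,.03177,.22685]; p0=np.array([.656,-.001,.239])
for a in [.95,.84,.75,.65,.55,.45,.35,.25,.15,.07,0]:
    x=105-100*np.cos(a)+12*np.sin(a)+17.5; z=40+100*np.sin(a)+12*np.cos(a)
    w=W(h,[x,-50,z])[0]; print(a,round(x,1),round(z,1),np.round((w-p0)/.4,3))
```

```text
0.95 74.1 128.3 [-0.003  0.002 -0.277]
0.84 64.7 122.5 [-0.026 -0.003 -0.291]
0.75 57.5 116.9 [-0.043 -0.008 -0.305]
0.65 50.2 110.1 [-0.061 -0.012 -0.322]
0.55 43.5 102.5 [-0.077 -0.015 -0.341]
0.45 37.7 94.3 [-0.091 -0.019 -0.362]
0.35 32.7 85.6 [-0.104 -0.021 -0.384]
0.25 28.6 76.4 [-0.114 -0.024 -0.407]
0.15 25.4 66.8 [-0.121 -0.026 -0.43 ]
0.07 23.6 59.0 [-0.126 -0.027 -0.45 ]
0 22.5 52.0 [-0.128 -0.027 -0.467]
```

Call:
arm_command --steps '[{"linear": [0,0,-0.1],"roll": 0,"grip": 0},{"linear": [0,0,-0.18],"roll": 0,"grip": 0},{"linear": [0,0,-0.24],"roll": 0,"grip": 0},{"linear": [0,0.002,-0.265],"roll": 0,"grip": 0},{"linear": [-0.003,0.002,-0.277],"roll": 0,"grip": 0},{"linear": [-0.014,0,-0.284],"roll": 0,"grip": 0},{"linear": [-0.026,-0.003,-0.291],"roll": 0,"grip": 0},{"linear": [-0.034,-0.006,-0.298],"roll": 0,"grip": 0},{"linear": [-0.043,-0.008,-0.305],"roll": 0,"grip": 0},{"linear": [-0.052,-0.01,-0.313],"roll": 0,"grip": 0},{"linear": [-0.061,-0.012,-0.322],"roll": 0,"grip": 0}]'

```text
clock: 3.1
tcp_pos: [0.6317, -0.0075, 0.1102]
ee_rot: [179.9, 0.0, 103.0]
force: [1.0, -0.5, 2.5]
opening: 0.006
grip_force: 0.9
```

Call:
arm_command --steps '[{"linear": [-0.008,-0.002,-0.009],"roll": 0,"grip": 0},{"linear": [-0.016,-0.003,-0.019],"roll": 0,"grip": 0},{"linear": [-0.023,-0.005,-0.029],"roll": 0,"grip": 0},{"linear": [-0.03,-0.007,-0.04],"roll": 0,"grip": 0},{"linear": [-0.037,-0.008,-0.051],"roll": 0,"grip": 0},{"linear": [-0.043,-0.009,-0.062],"roll": 0,"grip": 0},{"linear": [-0.048,-0.011,-0.073],"roll": 0,"grip": 0},{"linear": [-0.053,-0.012,-0.085],"roll": 0,"grip": 0},{"linear": [-0.057,-0.013,-0.096],"roll": 0,"grip": 0},{"linear": [-0.06,-0.014,-0.108],"roll": 0,"grip": 0},{"linear": [-0.062,-0.014,-0.115],"roll": 0,"grip": 0},{"linear": [-0.064,-0.015,-0.122],"roll": 0,"grip": 0}]'

```text
clock: 4.3
tcp_pos: [0.6059, -0.0131, 0.0608]
ee_rot: [180.0, -0.0, 103.0]
force: [0.2, -0.2, 1.2]
opening: 0.006
grip_force: 0.5
```

Call:
arm_command --steps '[{"linear": [-0.001,0,-0.004],"roll": 0,"grip": 0},{"linear": [-0.001,0,-0.008],"roll": 0,"grip": 0},{"linear": [-0.002,0,-0.012],"roll": 0,"grip": 0},{"linear": [-0.002,0,-0.016],"roll": 0,"grip": 0},{"linear": [-0.002,0,-0.019],"roll": 0,"grip": 0},{"linear": [-0.002,0,-0.021],"roll": 0,"grip": 0},{"linear": [-0.002,0,-0.023],"roll": 0,"grip": 0},{"linear": [-0.002,0,-0.023],"roll": 0,"grip": 0}]'

```text
clock: 5.1
tcp_pos: [0.6051, -0.0133, 0.0525]
ee_rot: [180.0, 0.0, 103.0]
force: [-2.4, -0.2, 5.4]
opening: 0.006
grip_force: 2.7
```

Call:
arm_command --steps '[{"linear": [0,0,-0.002],"roll": 0,"grip": 0},{"linear": [0,0,-0.003],"roll": 0,"grip": 0},{"linear": [0,0,-0.004],"roll": 0,"grip": 0},{"linear": [0,0,-0.004],"roll": 0,"grip": 0}]'

```text
clock: 5.5
tcp_pos: [0.6051, -0.0134, 0.0524]
ee_rot: [180.0, 0.1, 103.0]
force: [-4.9, -0.6, 17.1]
opening: 0.005
grip_force: 8.4
```

Call:
arm_command --steps '[{"linear": [0,0,0.05],"roll": 0,"grip": 0},{"linear": [0,0,0.15],"roll": 0,"grip": 0},{"linear": [0,-0.02,0.27],"roll": 0,"grip": 0.55},{"linear": [-0.05,-0.12,0.3],"roll": -0.1,"grip": 0.55},{"linear": [-0.11,-0.23,0.3],"roll": -0.2,"grip": 0.55},{"linear": [-0.17,-0.34,0.3],"roll": -0.29,"grip": 0.55},{"linear": [-0.23,-0.45,0.3],"roll": -0.29,"grip": 0.55},{"linear": [-0.29,-0.56,0.3],"roll": -0.29,"grip": 0.55},{"linear": [-0.35,-0.67,0.3],"roll": -0.29,"grip": 0.55},{"linear": [-0.4,-0.752,0.3],"roll": -0.29,"grip": 0.55},{"linear": [-0.4,-0.752,0.3],"roll": -0.29,"grip": 0.55},{"linear": [-0.4,-0.752,0.3],"roll": -0.29,"grip": 0.55}]'

```text
clock: 6.7
tcp_pos: [0.445, -0.315, 0.1703]
ee_rot: [179.9, -0.0, 89.8]
force: [-0.4, 0.7, -0.7]
opening: 0.544
grip_force: 0.0
```

Run:
```python
from h import *
t=get_image("top");s=get_image("side");o=observe();print(o["tcp_pos"],o["ee_rot"],o["opening"])
k=np.array([.4437,-.3137,.055]);print(proj("side",[k,o["tcp_pos"]]))
a=cv2.resize(t[148:262,205:325],(420,400),interpolation=cv2.INTER_CUBIC)
b=cv2.resize(s[225:335,235:340],(380,400),interpolation=cv2.INTER_CUBIC)
cv2.imwrite("pics/c3.png",np.hstack([a,b]))
cv2.imwrite("pics/t1.png",t);cv2.imwrite("pics/s1.png",s)
```

```text
[ 0.44649409 -0.31267541  0.17056943] [ 1.79900642e+02 -5.05980265e-02  9.00910615e+01] 0.5489377285977448
[[297.47358759 285.72519166]
 [299.51666225 244.17037432]]
```

View pics/c3.png

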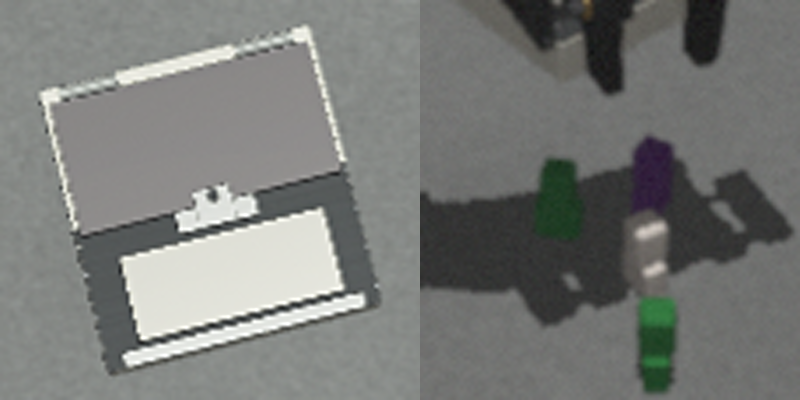

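The lid is closed. The white spacer stands under the gripper at crop (647,250), 1 px from the prediction, so I descend and grip.

Call:
arm_command --steps '[{"linear": [-0.002,0,-0.1],"roll": 0,"grip": 0.55},{"linear": [-0.002,0,-0.2],"roll": 0,"grip": 0.55},{"linear": [-0.002,0,-0.28],"roll": 0,"grip": 0.55},{"linear": [-0.002,0,-0.34],"roll": 0,"grip": 0.55},{"linear": [-0.002,0,-0.373],"roll": 0,"grip": 0.55},{"linear": [-0.002,0,-0.373],"roll": 0,"grip": 0.55},{"linear": [-0.002,0,-0.373],"roll": 0,"grip": 0.15},{"linear": [-0.002,0,-0.373],"roll": 0,"grip": 0.1},{"linear": [-0.002,0,-0.373],"roll": 0,"grip": 0.1},{"linear": [-0.002,0,-0.373],"roll": 0,"grip": 0.1},{"linear": [-0.002,0,-0.373],"roll": 0,"grip": 0.1}]' --grip_force 50

```text
clock: 7.9
tcp_pos: [0.4448, -0.3145, 0.022]
ee_rot: [179.9, 0.0, 89.9]
force: [0.0, 0.1, 6.7]
opening: 0.245
grip_force: 50.0
```

Run:
```python
from h import *
h=[.57147,.03177,.22685]
o=observe();print(o["tcp_pos"],o["ee_rot"],o["opening"],o["grip_force"],o["force"])
c=lambda u:np.array(u)*[120/420,114/400]+[204.6,147.6]
for n,u,z in [("barL",(177,222),.052),("barR",(257,202),.052),("bar front R",(257,214),.052),("bar front L",(178,232),.052),("lidL",(80,234),.052),("lidR",(343,171),.052),("tile",(121,258),.052),("tile",(324,208),.052),("tile",(343,290),.052),("tile",(141,341),.052)]: print(n,H(h,back("top",c(u),z)))
for y in(-54,-53): print(W(h,[-22,y,60]),W(h,[-30,y,60]))
```

```text
[ 0.44483583 -0.31453953  0.02202447] [1.79918176e+02 4.75580303e-02 8.99448629e+01] 0.2447204661329345 50.00097173731774 [0.03479296 0.14492769 6.71684861]
barL [-15.40648807  31.76633706]
barR [-14.93795828 -35.1674862 ]
bar front R [-24.52095236 -32.79372709]
bar front L [-23.56500339  32.88757   ]
lidL [ -6.22540495 110.19837476]
lidR [  -6.80576117 -109.48871537]
tile [-33.20149724  82.4846248 ]
tile [-32.73458467 -86.87473147]
tile [-101.29979736  -85.23690262]
tile [-102.26973186   82.19354445]
[[ 0.56217875 -0.02579451  0.06      ]] [[ 0.55438371 -0.02759378  0.06      ]]
[[ 0.56195384 -0.02482013  0.06      ]] [[ 0.5541588 -0.0266194  0.06     ]]
```

Call:
arm_command --steps '[{"linear": [0,0,0.05],"roll": 0,"grip": 0.1},{"linear": [0,0,0.15],"roll": 0,"grip": 0.1},{"linear": [0,0,0.26],"roll": 0,"grip": 0.1},{"linear": [0.03,0.08,0.3],"roll": 0.1,"grip": 0.1},{"linear": [0.075,0.18,0.3],"roll": 0.2,"grip": 0.1},{"linear": [0.12,0.29,0.3],"roll": 0.29,"grip": 0.1},{"linear": [0.165,0.4,0.3],"roll": 0.29,"grip": 0.1},{"linear": [0.21,0.51,0.3],"roll": 0.29,"grip": 0.1},{"linear": [0.25,0.61,0.3],"roll": 0.29,"grip": 0.1},{"linear": [0.285,0.69,0.3],"roll": 0.29,"grip": 0.1},{"linear": [0.298,0.72,0.3],"roll": 0.29,"grip": 0.1},{"linear": [0.298,0.72,0.3],"roll": 0.29,"grip": 0.1}]'

```text
clock: 9.1
tcp_pos: [0.564, -0.0242, 0.1412]
ee_rot: [180.0, -0.0, 103.2]
force: [0.1, -0.9, -0.5]
opening: 0.245
grip_force: 50.0
```

Run:
```python
from h import *
h=[.57147,.03177,.22685]
s=get_image("side");o=observe();print(o["tcp_pos"],o["ee_rot"],o["opening"],o["force"],H(h,o["tcp_pos"]))
c=proj("side",[o["tcp_pos"]])[0];print(c)
x,y=c.astype(int)
a=s[y-50:y+50,x-65:x+65];print(x-65,y-50)
cv2.imwrite("pics/c4.png",cv2.resize(a,None,fx=6,fy=6,interpolation=cv2.INTER_CUBIC))
```

```text
[ 0.56307082 -0.02697079  0.14092992] [-1.79931603e+02  5.39089982e-02  1.03027192e+02] 0.2422274288195633 [-0.5844288  -1.11571111  0.48286677] [-21.39534066 -55.34678352]
[287.70301511 183.36278893]
222 133
```

View pics/c4.png

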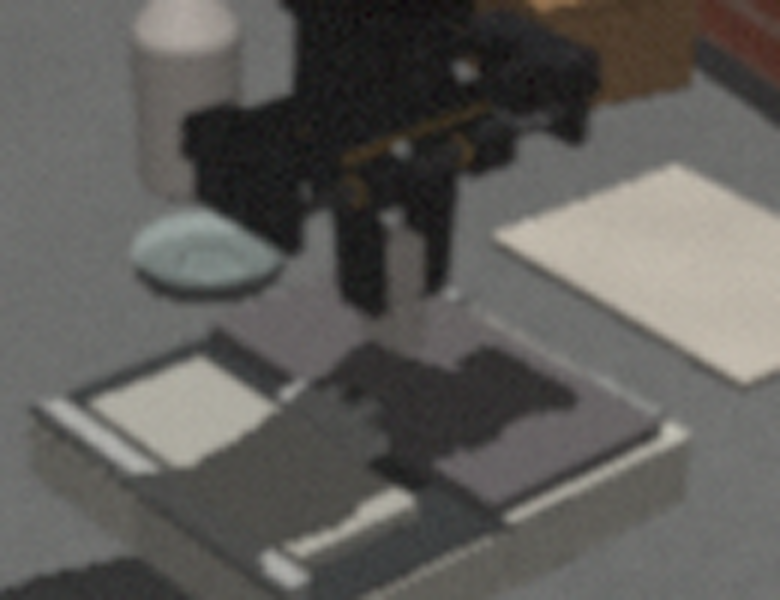

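The crop shows the spacer held upright between the fingers at (405,270), above the gap next to the stop. I lower it.

Call:
arm_command --steps '[{"linear": [0.002,0,-0.07],"roll": 0,"grip": 0.1},{"linear": [0.002,0,-0.13],"roll": 0,"grip": 0.1},{"linear": [0.002,0,-0.165],"roll": 0,"grip": 0.1},{"linear": [0.002,0,-0.18],"roll": 0,"grip": 0.1},{"linear": [0.002,0,-0.187],"roll": 0,"grip": 0.1},{"linear": [0.002,0,-0.19],"roll": 0,"grip": 0.1},{"linear": [0.002,0,-0.19],"roll": 0,"grip": 0.1}]' --grip_force 60

```text
clock: 9.85
tcp_pos: [0.5648, -0.0263, 0.0658]
ee_rot: [179.9, 0.0, 103.0]
force: [-0.6, -1.0, -0.2]
opening: 0.24
grip_force: 60.0
```

Call:
arm_command --steps '[{"linear": [0,0,-0.003],"roll": 0,"grip": 0.1},{"linear": [0,0,-0.006],"roll": 0,"grip": 0.1},{"linear": [0,0,-0.009],"roll": 0,"grip": 0.1},{"linear": [0,0,-0.009],"roll": 0,"grip": 0.1}]'

```text
clock: 10.25
tcp_pos: [0.5646, -0.0261, 0.0621]
ee_rot: [180.0, 0.0, 103.0]
force: [-0.6, 0.5, 4.1]
opening: 0.243
grip_force: 60.0
```

Call:
arm_command --steps '[{"linear": [-0.0025,-0.0005,0],"roll": 0,"grip": 0.1},{"linear": [-0.005,-0.001,0],"roll": 0,"grip": 0.1},{"linear": [-0.0075,-0.0017,0],"roll": 0,"grip": 0.1},{"linear": [-0.01,-0.0023,0],"roll": 0,"grip": 0.1},{"linear": [-0.0125,-0.003,0],"roll": 0,"grip": 0.1},{"linear": [-0.015,-0.0035,0],"roll": 0,"grip": 0.1},{"linear": [-0.0175,-0.004,0],"roll": 0,"grip": 0.1},{"linear": [-0.0175,-0.004,0],"roll": 0,"grip": 0.1}]'

```text
clock: 11.05
tcp_pos: [0.5588, -0.0273, 0.0621]
ee_rot: [179.8, -0.0, 103.0]
force: [5.4, 0.9, 5.8]
opening: 0.241
grip_force: 60.0
```

Call:
arm_command --steps '[{"linear": [-0.0025,-0.0005,0],"roll": 0,"grip": 0.1},{"linear": [-0.005,-0.001,0],"roll": 0,"grip": 0.1},{"linear": [-0.005,-0.001,0],"roll": 0,"grip": 0.1}]'

```text
clock: 11.35
tcp_pos: [0.557, -0.0278, 0.062]
ee_rot: [179.8, -0.0, 103.0]
force: [5.8, 1.3, 5.0]
opening: 0.241
grip_force: 60.0
```

Call:
arm_command --steps '[{"linear": [-0.0025,-0.0005,0],"roll": 0,"grip": 0.1},{"linear": [-0.005,-0.001,0],"roll": 0,"grip": 0.1},{"linear": [-0.005,-0.001,0],"roll": 0,"grip": 0.1}]'

```text
clock: 11.65
tcp_pos: [0.5562, -0.0272, 0.0621]
ee_rot: [179.6, -0.1, 103.0]
force: [7.6, 1.8, 2.9]
opening: 0.24
grip_force: 60.0
```

Call:
arm_command --steps '[{"linear": [-0.0025,-0.0005,0],"roll": 0,"grip": 0.1},{"linear": [-0.0025,-0.0005,0],"roll": 0,"grip": 0.1}]'

```text
clock: 11.85
tcp_pos: [0.5556, -0.0266, 0.0621]
ee_rot: [179.6, -0.1, 103.0]
force: [7.5, 2.9, -0.1]
opening: 0.239
grip_force: 60.0
```

Call:
arm_command --steps '[{"linear": [-0.0025,-0.0006,0],"roll": 0,"grip": 0.1},{"linear": [-0.005,-0.0012,0],"roll": 0,"grip": 0.1},{"linear": [-0.005,-0.0012,0],"roll": 0,"grip": 0.1}]'

```text
clock: 12.15
tcp_pos: [0.5552, -0.0262, 0.0622]
ee_rot: [179.4, -0.2, 103.1]
force: [10.3, 3.6, -2.9]
opening: 0.245
grip_force: 60.0
```

Run:
```python
from h import *
h=[.57147,.03177,.22685]
t=get_image("top");s=get_image("side");o=observe();print(o["tcp_pos"],o["ee_rot"],o["opening"],o["force"],H(h,o["tcp_pos"]))
a=cv2.resize(t[178:262,225:325],(476,400),interpolation=cv2.INTER_CUBIC)
b=cv2.resize(s[175:245,222:287],(324,350),interpolation=cv2.INTER_CUBIC)
b=cv2.copyMakeBorder(b,0,50,0,0,cv2.BORDER_CONSTANT)
cv2.imwrite("pics/c5.png",np.hstack([a,b]))
```

```text
[ 0.55520189 -0.02624982  0.06213025] [179.39051284  -0.18661045 103.08099024] 0.24065513738048602 [ 9.91352679  3.82431623 -2.00438489] [-28.90051174 -52.8744875 ]
```

View pics/c5.png

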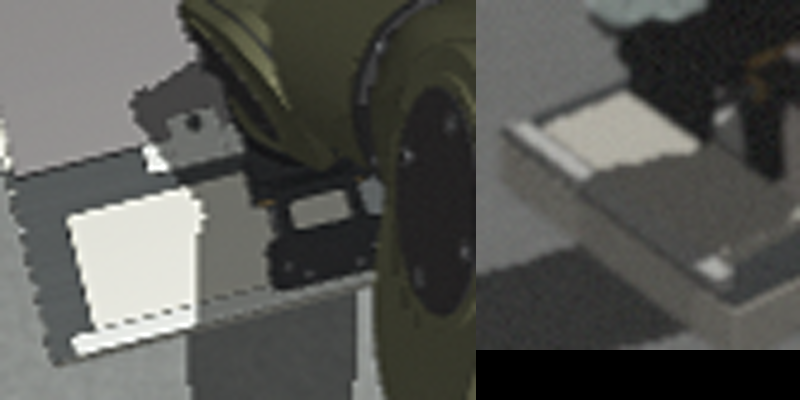

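Call:
arm_command --steps '[{"linear": [-0.004,-0.0005,-0.001],"roll": 0,"grip": 0.1},{"linear": [-0.007,-0.001,-0.002],"roll": 0,"grip": 0.1},{"linear": [-0.01,-0.002,-0.002],"roll": 0,"grip": 0.1},{"linear": [-0.01,-0.002,-0.002],"roll": 0,"grip": 0.1},{"linear": [-0.01,-0.002,-0.002],"roll": 0,"grip": 0.1}]'

```text
clock: 12.75
tcp_pos: [0.555, -0.0262, 0.0623]
ee_rot: [179.0, -0.2, 103.1]
force: [15.8, 4.0, -0.4]
opening: 0.241
grip_force: 60.0
```

Run:
```python
from h import *
h=[.57147,.03177,.22685]
t=get_image("top");s=get_image("side");o=observe();print(o["tcp_pos"],o["ee_rot"],o["opening"],o["force"],H(h,o["tcp_pos"]))
# expected flush-tile lines, top view crop
for n,p in [("farL",(-38,85,52)),("frontL",(-108,85,52)),("railinL",(-108,100,50)),("railoutL",(-120,100,50)),("far0",(-38,45,52)),("front0",(-108,45,52))]:
    print(n,np.round((proj("top",W(h,p))[0]-[225,208]+.4)*10,0))
a=cv2.resize(t[208:262,225:285],(600,540),interpolation=cv2.INTER_CUBIC)
cv2.imwrite("pics/c6.png",a)
cv2.imwrite("pics/t6.png",t)
b=cv2.resize(s[175:245,222:292],None,fx=8,fy=8,interpolation=cv2.INTER_CUBIC)
for n,p in [("frontL",(-108,85,52)),("front0",(-108,0,52)),("frontR",(-108,-85,52)),("farR",(-38,-85,52))]:
    print(n,np.round((proj("side",W(h,p))[0]-[222,175]+.4)*8,0))
cv2.imwrite("pics/c7.png",b)
```

```text
[ 0.5550074  -0.02624858  0.06228815] [178.95296685  -0.19979442 103.08470828] 0.2454830493113162 [14.70012069  4.37707996 -1.39740848] [-29.08974752 -52.82953306]
farL [141. 154.]
frontL [198. 394.]
railinL [146. 408.]
railoutL [156. 449.]
far0 [279. 120.]
front0 [337. 360.]
frontL [105. 206.]
front0 [239. 305.]
frontR [386. 413.]
farR [545. 340.]
```

View pics/c6.png

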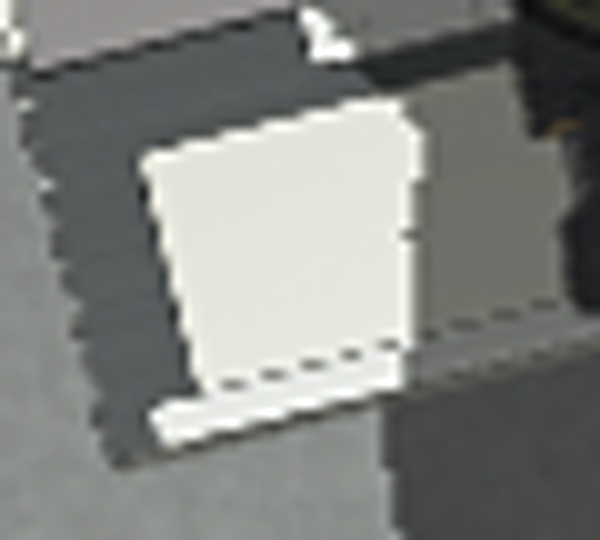

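View pics/c7.png

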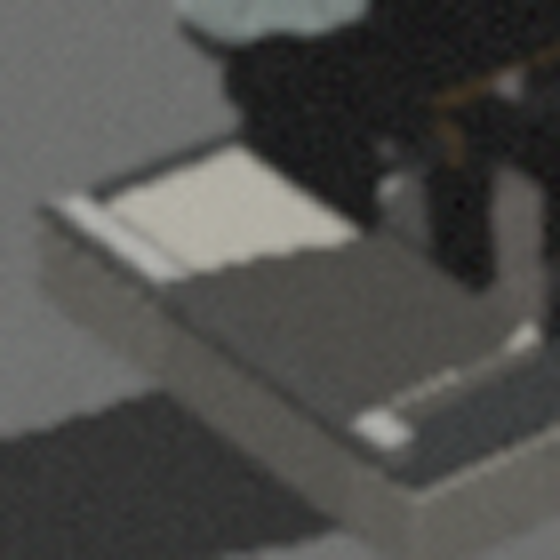

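The tile now sits on its predicted flush lines: its far-left corner is at (143,157), against (141,154) predicted. The seam to the rail is a uniform hairline from (210,388) to (560,300). I push slightly firmer and check that it holds before handing in.

Call:
arm_command --steps '[{"linear": [-0.003,-0.0007,0],"roll": 0,"grip": 0.1},{"linear": [-0.006,-0.0014,0],"roll": 0,"grip": 0.1},{"linear": [-0.006,-0.0014,0],"roll": 0,"grip": 0.1},{"linear": [-0.006,-0.0014,0],"roll": 0,"grip": 0.1},{"linear": [-0.006,-0.0014,0],"roll": 0,"grip": 0.1},{"linear": [-0.006,-0.0014,0],"roll": 0,"grip": 0.1},{"linear": [-0.006,-0.0014,0],"roll": 0,"grip": 0.1},{"linear": [-0.006,-0.0014,0],"roll": 0,"grip": 0.1}]'

```text
clock: 13.65
tcp_pos: [0.5549, -0.0263, 0.0628]
ee_rot: [178.7, -0.2, 103.1]
force: [18.1, 5.0, -1.5]
opening: 0.244
grip_force: 60.0
```

```bash
python3 -c "
from station import *
print(observe()['force'],observe()['grip_force']);print(hand_in())"
```

```text
[18.10612645  4.9562823  -1.45849612] 60.000394620001316
the job is handed in; nothing more can be done
None
```

The job is handed in, with no verdict returned: the lid is closed, the tile looks flush against the front rail in the last pictures (taken just before the final push; its −y end was partly hidden), and the gripped spacer is pressing it at about 18 N.

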